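# Load preset cutters into the tool carrier in running order

### The arm

A 7-joint arm with a two-finger parallel gripper is mounted at the origin on the work surface. World frame = base frame: x ahead of the robot, y to its left, z up, the work surface at z = 0. Lengths are in m, angles in rad, forces in N, time in s.
With the tool pointing down it reaches from about 0.35 to 0.9 m from the base axis. Payload 8.1 kg.
Tool frame: the origin (TCP) lies between the finger pads; the fingertips stand 11 mm ahead of it and the grasp point (between the pads) lies 8 mm behind it; z points along the fingers, y is the line along which they close (so a half turn about z gives the same grasp; the last joint's range is limited). The gripper opens to 85 mm and grips with 20 to 120 N. Pads are 22 mm wide; open, the fingers measure 114 mm over their backs; the gripper's body (76 mm by 85 mm) begins 54 mm behind the grasp point. The pads swing forward as they close: fully open they stand 13 mm farther back than shut.
Start: joints at [1.132, 0.434, 0.025, 1.573, -0.012, 1.134, -0.075], TCP at [0.206, -0.59, 0.207] pointing down, gripper open.
Joint ranges: [-2.62, 2.62], [-0.44, 2.09], [-1.27, 1.32], [0.08, 2.57], [-1.32, 4.46], [0.12, 2], [-2.74, 2.74]. Speed limits (rad/s): [2.22, 2.22, 3.01, 3.01, 3.14, 3.14, 3.14].

### API

Orientations are given as a rotation vector (axis times angle).
In Python, from workcell import robot, viewer, order gives the robot as it stands. The module is installed in compiled form; this text tells all that it offers.
- The arm moves only by the shell command python3 -m handwheel 'ROWS' [FORCE]. ROWS is JSON, a list of rows, each a list of 3 entries, a list of its own where there are three numbers: the shift along the tool's x, y, z in m, then the turn, a rotation vector about the tool's x, y, z in degrees, then the opening, from 0 (shut) to 1 (fully open). A call has exactly 8 rows; each row shifts and turns the commanded pose from where the row before left it, along the tool's axes as they then stand; what a row does not reach is not made up. A row lasts 1/10 s, in which the tool goes at most 50 mm and 8.59 degrees, less where a joint would pass 70% of its speed; a pose out of reach is approached as far as the arm can. A call with a gripper value outside its range is refused whole. The fingers move at their own pace and stop on an object; FORCE is the grip in N (left out, the last holds). Time passes only in rows, so rows that do not move let the fingers close, or fill a call up. It gives the time, the measured TCP pose, the force, the opening and the grip force at its end, in the units of the state.
- robot.sense(): the state, without advancing time (a new reading comes with each control period).
- viewer.capture(name): name is "scene" or "side" or "wrist"; returns (picture, depth): 420x560x3 uint8, red, green, blue; 420x560 float32, m along the optical axis (not along the pixel's ray), 0 where there is no reading.
- viewer.camera_info(name): a dict with "fx", "fy", "cx", "cy" (pixels), "k1" (the pictures are not rectified: a ray, as slopes to the right and down, at radius r is drawn at 1 + k1 r^2 times it, then the intrinsics apply), "xyz" and "attitude" of the camera in the world; the wrist camera has in their place "hand_eye" (4x4, takes a point from camera to tool coordinates, whose origin is the TCP and whose axes are the flange's). Camera axes: x right, y down, z forward; pixel columns grow to the right and rows downward; lengths in m; the calibration is good to about 2 mm. A picture is of the moment at which its call begins: read the wrist's pose just before it. camera_info takes no time and is no camera call.
- order.finish_job(): hands the job in; it is judged then, once.
The state is a dict: "time_s": time; "joint_positions": joint angles; "qvel": joint speeds; "effort": joint torques, N m; "ee_pos": TCP position; "tool_rot": TCP orientation; "ft_force": force on the tool from outside, world axes, zero at the start; "wrist_torque": the same for the moment, N m; "finger_gap": finger opening in m; "finger_force": force on a finger pad.
Only numpy, scipy, OpenCV 4.12 (cv2) and the standard library are available. Lean on these libraries where they do the work, as an engineer would, in place of code of your own. Each camera call takes 0.05 s, during which the arm holds its last target. There are 200 camera calls.

### The job

The three preset cutters in the plywood stand are lined up in the order in which the router will call them. Move them to the three free pockets of the grey steel carrier so that they stand there in the same order from left to right, as seen from the robot, passing over the pocket that holds the touch probe. Lower each one fully home without dropping it, and leave the probe where it is.

Things in the scene. Friction and masses are not known exactly. Their poses are not given: they have to be found in the camera images.
- face_mill: Face mill, cone down in the stand: wide round steel head, four brass-coloured inserts on top. Origin: centre of the flange's underside (at pocket mouth when home); z up. Flange 50 mm wide, 18 thick; cone (32 to 18 mm) and stud reach 66 mm below the origin. Head: cylinder 50 mm across, 28 to 62 above the origin, nothing above. Grip it 46 above the origin, fingertips above 18. 0.5-0.85 kg.
- end_mill: 12 mm end mill pointing up in a wide round collet chuck, cone down. Origin: centre of the flange's underside (at pocket mouth when home); z up. Flange 50 mm wide, 18 thick; cone (32 to 18 mm) and stud reach 66 mm below the origin. Chuck: cylinder 42 mm across, 18 to 58 above the origin; cutter ends at 88. Grip it 46 above the origin, fingertips above 18. 0.48-0.78 kg.
- drill: Thin 6 mm drill pointing up in a slim round collet chuck, cone down. Origin: centre of the flange's underside (at pocket mouth when home); z up. Flange 50 mm wide, 18 thick; cone (32 to 18 mm) and stud reach 66 mm below the origin. Chuck: cylinder 28 mm across, 18 to 58 above the origin; drill ends at 87. Grip it 46 above the origin, fingertips above 18. 0.4-0.65 kg.
- probe: Touch probe: black round body, thin white stylus, tiny red ball on top; stands cone down in one of the carrier's four pockets and stays there. Origin: centre of the flange's underside (at pocket mouth when home); z up. Flange 50 mm wide, 18 thick; cone (32 to 18 mm) and stud reach 66 mm below the origin. Body 45 mm across, 18 to 50 above the origin; ball ends at 87.
- stand_pocket_a: Stand pocket where the face mill stands at the start (left, middle or right: it varies): black plastic, 62 mm square, 36 mm round hole. Origin: centre of its mouth, 95 mm above the bench; x across the row (away from the robot), y along it (to the robot's left). Fixed. The stand: plywood, 92 x 252 mm, one row, pockets 72 mm apart, askew up to 7 degrees.
- stand_pocket_b: Stand pocket where the end mill stands at the start (left, middle or right: it varies): black plastic, 62 mm square, 36 mm round hole. Origin: centre of its mouth, 95 mm above the bench; x across the row (away from the robot), y along it (to the robot's left). Fixed. Stand and carrier: one behind the other, row centres 140 mm or more apart; either may be nearer.
- stand_pocket_c: Stand pocket where the drill stands at the start (left, middle or right: it varies): black plastic, 62 mm square, 36 mm round hole. Origin: centre of its mouth, 95 mm above the bench; x across the row (away from the robot), y along it (to the robot's left). Fixed. 
- carrier_pocket_1: One of the carrier's three free pockets (the probe has the fourth; where in the row varies): black plastic, 62 mm square, 36 mm round hole. Origin: centre of its mouth, 95 mm above the bench; x across the row (away from the robot), y along it (to the robot's left). Fixed. The carrier: grey steel, 92 x 368 mm over its end handles, one row of four, 72 mm apart, askew up to 7 degrees.
- carrier_pocket_2: One of the carrier's three free pockets (the probe has the fourth; where in the row varies): black plastic, 62 mm square, 36 mm round hole. Origin: centre of its mouth, 95 mm above the bench; x across the row (away from the robot), y along it (to the robot's left). Fixed. 
- carrier_pocket_3: One of the carrier's three free pockets (the probe has the fourth; where in the row varies): black plastic, 62 mm square, 36 mm round hole. Origin: centre of its mouth, 95 mm above the bench; x across the row (away from the robot), y along it (to the robot's left). Fixed. 
Mind the look-alikes: they are no part of the job. Leave any green or pink look-alike of the drill alone. Leave any orange look-alike of the face_mill alone.

How it is judged:
At the end, for the whole second after the job is handed in: Each cutter rests in a free carrier pocket: within 8 mm of its centre, within 4 mm of fully home, upright within 0.08 rad; counted from the left over the free pockets it has the same rank as it had in the stand; the probe is upright, within 15 mm of its start ((horizontal distance between face_mill and carrier_pocket_1 below 0.008 m or horizontal distance between face_mill and carrier_pocket_2 below 0.008 m or horizontal distance between face_mill and carrier_pocket_3 below 0.008 m) and (horizontal distance between end_mill and carrier_pocket_1 below 0.008 m or horizontal distance between end_mill and carrier_pocket_2 below 0.008 m or horizontal distance between end_mill and carrier_pocket_3 below 0.008 m) and (horizontal distance between drill and carrier_pocket_1 below 0.008 m or horizontal distance between drill and carrier_pocket_2 below 0.008 m or horizontal distance between drill and carrier_pocket_3 below 0.008 m) and ((y of each of stand_pocket_b, stand_pocket_c in the frame of stand_pocket_a below 0 m and ((y of each of carrier_pocket_2, carrier_pocket_3 in the frame of carrier_pocket_1 below 0 m and horizontal distance between face_mill and carrier_pocket_1 below 0.008 m) or (y of each of carrier_pocket_1, carrier_pocket_3 in the frame of carrier_pocket_2 below 0 m and horizontal distance between face_mill and carrier_pocket_2 below 0.008 m) or (y of each of carrier_pocket_1, carrier_pocket_2 in the frame of carrier_pocket_3 below 0 m and horizontal distance between face_mill and carrier_pocket_3 below 0.008 m))) or (y of each of stand_pocket_a, stand_pocket_c in the frame of stand_pocket_b below 0 m and ((y of each of carrier_pocket_2, carrier_pocket_3 in the frame of carrier_pocket_1 below 0 m and horizontal distance between end_mill and carrier_pocket_1 below 0.008 m) or (y of each of carrier_pocket_1, carrier_pocket_3 in the frame of carrier_pocket_2 below 0 m and horizontal distance between end_mill and carrier_pocket_2 below 0.008 m) or (y of each of carrier_pocket_1, carrier_pocket_2 in the frame of carrier_pocket_3 below 0 m and horizontal distance between end_mill and carrier_pocket_3 below 0.008 m))) or (y of each of stand_pocket_a, stand_pocket_b in the frame of stand_pocket_c below 0 m and ((y of each of carrier_pocket_2, carrier_pocket_3 in the frame of carrier_pocket_1 below 0 m and horizontal distance between drill and carrier_pocket_1 below 0.008 m) or (y of each of carrier_pocket_1, carrier_pocket_3 in the frame of carrier_pocket_2 below 0 m and horizontal distance between drill and carrier_pocket_2 below 0.008 m) or (y of each of carrier_pocket_1, carrier_pocket_2 in the frame of carrier_pocket_3 below 0 m and horizontal distance between drill and carrier_pocket_3 below 0.008 m)))) and ((y of each of stand_pocket_b, stand_pocket_c in the frame of stand_pocket_a above 0 m and ((y of each of carrier_pocket_2, carrier_pocket_3 in the frame of carrier_pocket_1 above 0 m and horizontal distance between face_mill and carrier_pocket_1 below 0.008 m) or (y of each of carrier_pocket_1, carrier_pocket_3 in the frame of carrier_pocket_2 above 0 m and horizontal distance between face_mill and carrier_pocket_2 below 0.008 m) or (y of each of carrier_pocket_1, carrier_pocket_2 in the frame of carrier_pocket_3 above 0 m and horizontal distance between face_mill and carrier_pocket_3 below 0.008 m))) or (y of each of stand_pocket_a, stand_pocket_c in the frame of stand_pocket_b above 0 m and ((y of each of carrier_pocket_2, carrier_pocket_3 in the frame of carrier_pocket_1 above 0 m and horizontal distance between end_mill and carrier_pocket_1 below 0.008 m) or (y of each of carrier_pocket_1, carrier_pocket_3 in the frame of carrier_pocket_2 above 0 m and horizontal distance between end_mill and carrier_pocket_2 below 0.008 m) or (y of each of carrier_pocket_1, carrier_pocket_2 in the frame of carrier_pocket_3 above 0 m and horizontal distance between end_mill and carrier_pocket_3 below 0.008 m))) or (y of each of stand_pocket_a, stand_pocket_b in the frame of stand_pocket_c above 0 m and ((y of each of carrier_pocket_2, carrier_pocket_3 in the frame of carrier_pocket_1 above 0 m and horizontal distance between drill and carrier_pocket_1 below 0.008 m) or (y of each of carrier_pocket_1, carrier_pocket_3 in the frame of carrier_pocket_2 above 0 m and horizontal distance between drill and carrier_pocket_2 below 0.008 m) or (y of each of carrier_pocket_1, carrier_pocket_2 in the frame of carrier_pocket_3 above 0 m and horizontal distance between drill and carrier_pocket_3 below 0.008 m)))) and height (world z) of each of face_mill, end_mill, drill below 0.099 m and angle between each of face_mill, end_mill, drill, probe's own z axis and vertical below 0.08 rad and linear speed of each of face_mill, end_mill, drill below 0.02 m/s and distance of probe from where it was at the start of the episode below 0.015 m); the robot touches nothing.
It fails at once if a cutter is dropped into a pocket or falls (moves faster than 0.65 m/s while its flange is less than 25 mm above the pockets' mouths) ((height (world z) of face_mill below 0.12 m and linear speed of face_mill above 0.65 m/s) or (height (world z) of end_mill below 0.12 m and linear speed of end_mill above 0.65 m/s) or (height (world z) of drill below 0.12 m and linear speed of drill above 0.65 m/s)).
It fails at once if the probe is pulled out or knocked (more than 15 mm from its place, or tilted over 0.25 rad) (distance of probe from where it was at the start of the episode above 0.015 m or angle between probe's own z axis and vertical above 0.25 rad).
It also fails if it takes over 88 s, if anything falls off the work surface, if the arm or the gripper's body presses on something with over 40 N, if the wrist force passes 120 N, or if a joint passes its speed limit or range.

## Working session

There is one attempt and no reset: what is moved stays moved. The work goes in short steps, Python scripts to look and compute and a shell command to move; the robot and the scene stay as the last step left them, time stands still between calls to the robot, and variables do not carry over. Pictures are saved under pics/ and viewed, at most 14 in all, crops included, and the job is handed in when it is done.

```bash
mkdir -p pics; cat > h.py <<'E'
import numpy as np, cv2
from scipy.spatial.transform import Rotation as R
from workcell import robot, viewer, order
def snap(n,f):
    s=robot.sense(); p,d=viewer.capture(n); cv2.imwrite('pics/'+f,p[:,:,::-1]); np.savez('pics/'+f[:-4]+'.npz',p=p,d=d,pos=s['ee_pos'],rot=s['tool_rot']); return p,d,s
def pose(n,s=None):
    i=viewer.camera_info(n)
    if 'hand_eye' in i:
        T=np.eye(4);T[:3,:3]=R.from_rotvec(s['tool_rot']).as_matrix();T[:3,3]=s['ee_pos'];return i,T@np.array(i['hand_eye'])
    T=np.eye(4);a=np.array(i['attitude']);T[:3,:3]=a if a.shape==(3,3) else R.from_rotvec(a).as_matrix();T[:3,3]=i['xyz'];return i,T
def slopes(i,uv):
    uv=np.atleast_2d(uv).astype(float);x=(uv-[i['cx'],i['cy']])/[i['fx'],i['fy']];y=x.copy()
    for _ in range(20): y=x/(1+i['k1']*(y**2).sum(1,keepdims=True))
    return y
def onplane(n,uv,z,s=None):
    i,T=pose(n,s);m=slopes(i,uv);r=np.c_[m,np.ones(len(m))]@T[:3,:3].T
    return T[:3,3]+r*((z-T[2,3])/r[:,2])[:,None]
def cloud(n,d,s=None):
    i,T=pose(n,s);v,u=np.mgrid[:d.shape[0],:d.shape[1]];m=slopes(i,np.c_[u.ravel(),v.ravel()])
    P=np.c_[m,np.ones(len(m))]*d.reshape(-1,1);return (P@T[:3,:3].T+T[:3,3]).reshape(d.shape+(3,))
E
python3 - <<'E'
from h import *
np.set_printoptions(precision=4,suppress=True)
print(robot.sense())
for n in('scene','side','wrist'):
    print(viewer.camera_info(n))
for n in('scene','side'): snap(n,n+'0.png')
E
```

```text
{'time_s': 0.0, 'joint_positions': array([ 1.1324,  0.4352,  0.025 ,  1.5741, -0.0116,  1.134 , -0.0751]), 'qvel': array([ 0.0004, -0.0002,  0.0022,  0.0004,  0.0011, -0.0001, -0.0004]), 'effort': array([  0.0004, -67.0478,   1.0252, -31.6212,   0.0156,   0.0125,
        -0.    ]), 'ee_pos': array([ 0.2057, -0.5896,  0.2061]), 'tool_rot': array([-3.0959, -0.5245,  0.0006]), 'ft_force': array([-0.2238, -0.044 , -0.5959]), 'wrist_torque': array([-0.0306,  0.0131,  0.0335]), 'finger_force': 0.0, 'finger_gap': 0.08515789826327826}
{'fx': 501.0820875049054, 'fy': 501.0820875049054, 'cx': 279.9226206784037, 'cy': 211.57289832564268, 'k1': -0.1316347621592803, 'xyz': array([ 0.9547, -0.2337,  0.7054]), 'attitude': array([-2.1141, -1.2802,  0.468 ])}
{'fx': 466.0191440093203, 'fy': 466.0191440093203, 'cx': 280.5856660929046, 'cy': 214.19042542891242, 'k1': 0.05000346612782931, 'xyz': array([0.3135, 0.7545, 0.568 ]), 'attitude': array([-0.3682,  2.6024, -1.5055])}
{'fx': 324.93213676271057, 'fy': 324.93213676271057, 'cx': 283.93996039325816, 'cy': 207.31393791811473, 'k1': 0.023578595187318762, 'hand_eye': array([[ 0.0004, -0.9626, -0.2709,  0.0689],
       [ 1.    , -0.0001,  0.0017,  0.0015],
       [-0.0016, -0.2709,  0.9626, -0.1664],
       [ 0.    ,  0.    ,  0.    ,  1.    ]])}
```

View pics/scene0.png

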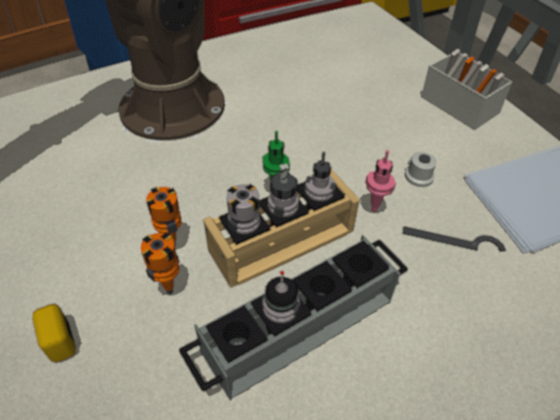

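View pics/side0.png

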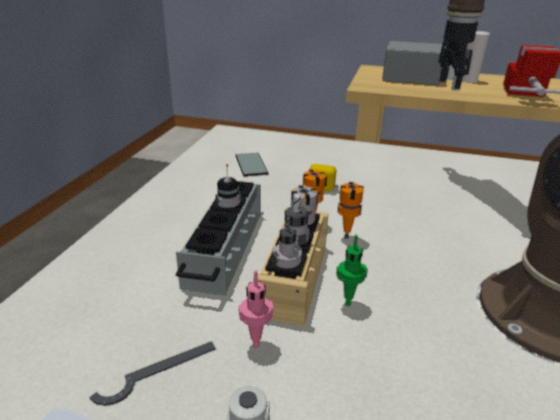

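Scene view (its right is the robot's left): the stand holds the face mill (243,205), end mill (285,190) and drill (320,180). The carrier has free holes at (236,333), (322,285) and (366,263), with the probe at (281,300). So the drill goes to (366,263), the end mill to (322,285) and the face mill to (236,333). The side view agrees.

```bash
python3 - <<'E'
from h import *
np.set_printoptions(precision=4,suppress=True)
print('holes',onplane('scene',[[366,263],[322,285],[236,333]],.095))
print('probe',onplane('scene',[[283,284]],.145))
print('face,end,drill tops',onplane('scene',[[243,194]],.157),onplane('scene',[[285,178],[321,169]],.153))
f=np.load('pics/scene0.npz');P=cloud('scene',f['d'])
for u,v in[(366,250),(340,277),(258,320),(243,192),(285,178),(321,169),(450,300)]: print(u,v,P[v,u])
# cluster points at tops
for lo,hi in((.147,.163),):
    m=((P[...,2]>lo)&(P[...,2]<hi)&(P[...,0]>.3)&(P[...,0]<.85)).astype(np.uint8)
    n,l,st,c=cv2.connectedComponentsWithStats(m)
    for k in range(1,n):
        if st[k,4]>15: q=P[l==k]; print(st[k],q.min(0),q.max(0))
s=robot.sense();print(R.from_rotvec(s['tool_rot']).as_matrix())
E
```

```text
holes [[ 0.6307  0.0953  0.095 ]
 [ 0.6336  0.0161  0.095 ]
 [ 0.6465 -0.1268  0.095 ]]
probe [[ 0.6345 -0.0496  0.145 ]]
face,end,drill tops [[ 0.4714 -0.0311  0.157 ]] [[0.4665 0.0437 0.153 ]
 [0.4746 0.1048 0.153 ]]
366 250 [0.61   0.1095 0.0946]
340 277 [0.6336 0.047  0.0946]
258 320 [ 0.6003 -0.0725  0.0132]
243 192 [ 0.4707 -0.0306  0.1605]
285 178 [0.4762 0.0382 0.164 ]
321 169 [0.4752 0.1044 0.1537]
450 300 [0.7101 0.2286 0.0009]
[313 160  18  15 195] [0.4527 0.0953 0.1472] [0.4825 0.1251 0.1619]
[270 172  28  22 396] [0.4456 0.0172 0.147 ] [0.4919 0.06   0.163 ]
[227 184  32  28 739] [ 0.4474 -0.0578  0.147 ] [ 0.498  -0.009   0.1607]
[276 281  10  11  68] [ 0.6314 -0.0617  0.1471] [ 0.6451 -0.0493  0.1629]
[[ 0.9442  0.3295 -0.0006]
 [ 0.3295 -0.9442  0.0013]
 [-0.0001 -0.0014 -1.    ]]
```

```bash
python3 -m handwheel '[[[0,0,-0.018],[0,0,-8.5],1],[[0,0,-0.018],[0,0,-8.5],1],[[0,0,-0.018],[0,0,-8.5],1],[[0,0,-0.018],[0,0,-8.5],1],[[0,0,-0.018],[0,0,-8.5],1],[[0,0,-0.018],[0,0,-8.5],1],[[0,0,-0.018],[0,0,-8.5],1],[[0,0,-0.018],[0,0,-8.5],1]]'
python3 - <<'E'
from h import *
s=robot.sense();M=R.from_rotvec(s['tool_rot']).as_matrix();print(M,s['joint_positions']);print(M.T@(np.array([.52,.02,.36])-s['ee_pos']))
E
```

```text
time_s: 0.9
ee_pos: [0.2057, -0.5898, 0.3512]
tool_rot: [-2.267, -2.173, -0.0]
ft_force: [-0.2, -0.1, 0.1]
finger_gap: 0.0856
finger_force: 0.0
[[ 4.22329918e-02  9.99107709e-01 -3.99461547e-04]
 [ 9.99107443e-01 -4.22326409e-02  8.49510663e-04]
 [ 8.31882336e-04 -4.34982382e-04 -9.99999559e-01]] [ 1.28800848  0.37597248 -0.20935895  1.31526238  0.07682939  1.45910571
  1.04199433]
[ 0.62258213  0.28823958 -0.0084185 ]
```

```bash
python3 -m handwheel '[[[0.039,0.018,0],[0,0,0],1],[[0.039,0.018,0],[0,0,0],1],[[0.039,0.018,0],[0,0,0],1],[[0.039,0.018,0],[0,0,0],1],[[0.039,0.018,0],[0,0,0],1],[[0.039,0.018,0],[0,0,0],1],[[0.039,0.018,0],[0,0,0],1],[[0.039,0.018,0],[0,0,0],1]]' >/dev/null
python3 -m handwheel '[[[0.039,0.018,0],[0,0,0],1],[[0.039,0.018,0],[0,0,0],1],[[0.039,0.018,0],[0,0,0],1],[[0.039,0.018,0],[0,0,0],1],[[0.039,0.018,0],[0,0,0],1],[[0.039,0.018,0],[0,0,0],1],[[0.039,0.018,0],[0,0,0],1],[[0,0,0],[0,0,-5],1]]'
python3 - <<'E'
from h import *
p,d,s=snap('wrist','w1.png');print(s['ee_pos'],s['joint_positions'],s['tool_rot'])
E
```

```text
time_s: 2.5
ee_pos: [0.5049, -0.0122, 0.3507]
tool_rot: [-2.167, -2.271, -0.004]
ft_force: [-0.7, -0.7, -0.1]
finger_gap: 0.0856
finger_force: 0.0
[ 0.50492663 -0.01220046  0.35066801] [ 0.47773761  0.21758402 -0.68230726  1.57496503  0.13538954  1.39742297
 -0.16930242] [-2.16715465 -2.27148411 -0.00397113]
```

View pics/w1.png

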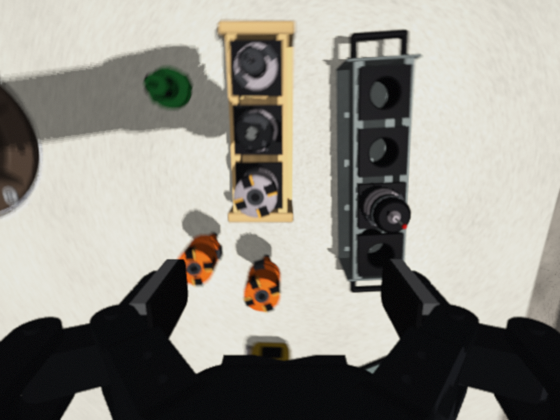

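The wrist view, with up as +y and right as +x, shows the stand's drill (256,65), end mill (258,130) and face mill (256,195). The carrier's free holes are at (385,92), (383,152) and (380,252), with the probe at (390,212).

```bash
cat > meas.py <<'E'
from h import *
np.set_printoptions(precision=4,suppress=True)
def measure(f):
    z=np.load('pics/'+f+'.npz');d=z['d'];s=dict(ee_pos=z['pos'],tool_rot=z['rot']);P=cloud('wrist',d,s)
    print('bench z',np.median(P[60:100,310:325,2]))
    H=onplane('wrist',np.argwhere(np.ones(d.shape))[:,::-1],.095,s).reshape(P.shape)
    holes=[(.631,.096),(.634,.017),(.646,-.125)]
    for c in holes:
        near=np.hypot(H[...,0]-c[0],H[...,1]-c[1])<.028
        m=near&(P[...,2]<.088)
        q=H[m][:,:2].astype(np.float32)
        if len(q)>20: print('hole',cv2.minEnclosingCircle(q),'mean',q.mean(0),'r_area',np.sqrt(len(q)/near.sum())*.028)
    for n,c,h in(('face',(.472,-.033),.157),('end',(.470,.038),.153),('drill',(.468,.109),.153)):
        m=(np.hypot(P[...,0]-c[0],P[...,1]-c[1])<.033)&(abs(P[...,2]-h)<.005)
        q=P[m][:,:2].astype(np.float32);print(n,cv2.minEnclosingCircle(q),'z',np.median(P[m][:,2]),'bbox mid',(q.min(0)+q.max(0))/2)
E
python3 -c "
from meas import *;measure('w1')"
```

```text
bench z -0.0007728756082753807
hole ((0.6311814785003662, 0.09621933847665787), 0.02788614295423031) mean [0.6269 0.0919] r_area 0.01848115806281139
hole ((0.6318166255950928, 0.015718519687652588), 0.017441414296627045) mean [0.6316 0.016 ] r_area 0.01710485187681768
hole ((0.6443825364112854, -0.12538261711597443), 0.017215121537446976) mean [ 0.6442 -0.1252] r_area 0.016297323446036443
face ((0.47312575578689575, -0.033863365650177), 0.026046408340334892) z 0.15683143854340043 bbox mid [ 0.4733 -0.0342]
end ((0.47080758213996887, 0.03714396804571152), 0.02186453528702259) z 0.15221921227290836 bbox mid [0.471  0.0376]
drill ((0.46811091899871826, 0.1100335419178009), 0.014907902106642723) z 0.1517073650658499 bbox mid [0.4679 0.1097]
```

```bash
python3 -m handwheel '[[[0.031,-0.0078,0],[0,0,0],1],[[0.031,-0.0078,0],[0,0,0],1],[[0.031,-0.0078,0],[0,0,0],1],[[0.031,-0.0078,0],[0,0,0],1],[[0,0,0.03],[0,0,0],1],[[0,0,0.03],[0,0,0],1],[[0,0,0.03],[0,0,0],1],[[0,0,0.02],[0,0,0],1]]'
python3 -c "
from h import *
s=robot.sense();M=R.from_rotvec(s['tool_rot']).as_matrix();print(M.T@(np.array([.468,.110,.133])-s['ee_pos']),s['joint_positions'])"
```

```text
time_s: 3.35
ee_pos: [0.4668, 0.1023, 0.2388]
tool_rot: [-2.18, -2.261, 0.004]
ft_force: [0.7, -0.6, -0.7]
finger_gap: 0.0853
finger_force: 0.0
[0.00776245 0.00167632 0.10574126] [ 0.29143344  0.25456112 -0.74806399  1.82345267  0.19000085  1.13918633
 -0.48479911]
```

```bash
python3 -m handwheel '[[[0,0,0],[0,0,0],1],[[0,0,0],[0,0,0],1],[[0,0,0.02],[0,0,0],1],[[0,0,0.02],[0,0,0],1],[[0,0,0],[0,0,0],1],[[0,0,0],[0,0,0],1],[[0,0,0],[0,0,0],1],[[0,0,0],[0,0,0],1]]'
python3 -c "
from h import *
s=robot.sense();M=R.from_rotvec(s['tool_rot']).as_matrix();print(M.T@(np.array([.468,.110,.133])-s['ee_pos']))"
```

```text
time_s: 4.15
ee_pos: [0.4686, 0.1041, 0.2021]
tool_rot: [2.177, 2.263, 0.002]
ft_force: [-0.1, 0.2, -0.3]
finger_gap: 0.0854
finger_force: 0.0
[ 0.00589669 -0.00047057  0.06908705]
```

```bash
python3 -m handwheel '[[[0.006,0,0.015],[0,0,0],1],[[0,0,0.018],[0,0,0],1],[[0,0,0.018],[0,0,0],1],[[0,0,0.018],[0,0,0],1],[[0,0,0],[0,0,0],1],[[0,0,0],[0,0,0],1],[[0,0,0],[0,0,0],1],[[0,0,0],[0,0,0],0.5]]' 60
python3 -m handwheel '[[[0,0,0],[0,0,0],0],[[0,0,0],[0,0,0],0],[[0,0,0],[0,0,0],0],[[0,0,0],[0,0,0],0],[[0,0,0],[0,0,0],0],[[0,0,0],[0,0,0],0],[[0,0,0],[0,0,0],0],[[0,0,0],[0,0,0],0]]' 60
```

```text
time_s: 4.95
ee_pos: [0.4683, 0.1101, 0.1329]
tool_rot: [2.177, 2.263, 0.002]
ft_force: [0.2, -0.6, -0.7]
finger_gap: 0.0732
finger_force: 0.0
time_s: 5.75
ee_pos: [0.4678, 0.1099, 0.132]
tool_rot: [2.178, 2.264, 0.0]
ft_force: [0.9, 0.0, 3.4]
finger_gap: 0.0036
finger_force: 58.7
```

```bash
python3 - <<'E'
from h import *
a,_,_=snap('wrist','w2.png');b,_,_=snap('scene','s2.png')
c=np.hstack([a[100:420,120:460],cv2.resize(b[120:300,190:420],None,fx=1.7,fy=1.7)[:306].copy() if 0 else cv2.resize(b[120:300,190:420],(409,320))])
cv2.imwrite('pics/c2.png',c[:,:,::-1])
E
```

```text
(no output)
```

View pics/c2.png

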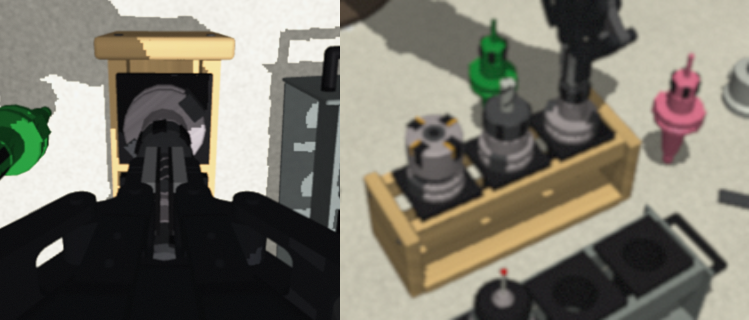

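```bash
python3 - <<'E'
from h import *
np.set_printoptions(precision=4,suppress=True)
z=np.load('pics/w2.npz');p=z['p'];s=dict(ee_pos=z['pos'],tool_rot=z['rot']);P=cloud('wrist',z['d'],s)
cv2.imwrite('pics/c3.png',cv2.resize(p[160:360,200:380],None,fx=3,fy=3,interpolation=cv2.INTER_CUBIC)[:,:,::-1])
for v in range(190,360,12): print(v,[tuple(np.round(P[v,u]*1000).astype(int)) for u in(262,272,280,285,290,300,310)])
E
```

```text
190 [(np.int64(454), np.int64(130), np.int64(95)), (np.int64(460), np.int64(133), np.int64(106)), (np.int64(465), np.int64(135), np.int64(111)), (np.int64(468), np.int64(135), np.int64(112)), (np.int64(471), np.int64(135), np.int64(111)), (np.int64(478), np.int64(132), np.int64(99)), (np.int64(484), np.int64(132), np.int64(95))]
202 [(np.int64(455), np.int64(127), np.int64(112)), (np.int64(461), np.int64(127), np.int64(113)), (np.int64(466), np.int64(127), np.int64(112)), (np.int64(469), np.int64(128), np.int64(112)), (np.int64(471), np.int64(128), np.int64(113)), (np.int64(477), np.int64(128), np.int64(113)), (np.int64(483), np.int64(129), np.int64(113))]
214 [(np.int64(455), np.int64(120), np.int64(113)), (np.int64(461), np.int64(122), np.int64(119)), (np.int64(466), np.int64(124), np.int64(124)), (np.int64(469), np.int64(123), np.int64(122)), (np.int64(472), np.int64(123), np.int64(121)), (np.int64(478), np.int64(120), np.int64(111)), (np.int64(484), np.int64(121), np.int64(113))]
226 [(np.int64(456), np.int64(117), np.int64(125)), (np.int64(462), np.int64(124), np.int64(145)), (n
[... 3190 characters left out ...]
64(474), np.int64(126), np.int64(230))]
346 [(np.int64(463), np.int64(121), np.int64(229)), (np.int64(465), np.int64(101), np.int64(204)), (np.int64(468), np.int64(59), np.int64(151)), (np.int64(471), np.int64(58), np.int64(150)), (np.int64(474), np.int64(58), np.int64(150)), (np.int64(474), np.int64(102), np.int64(205)), (np.int64(474), np.int64(125), np.int64(234))]
358 [(np.int64(463), np.int64(118), np.int64(229)), (np.int64(465), np.int64(96), np.int64(204)), (np.int64(469), np.int64(52), np.int64(152)), (np.int64(471), np.int64(52), np.int64(152)), (np.int64(474), np.int64(52), np.int64(152)), (np.int64(472), np.int64(119), np.int64(230)), (np.int64(474), np.int64(124), np.int64(236))]
```

View pics/c3.png

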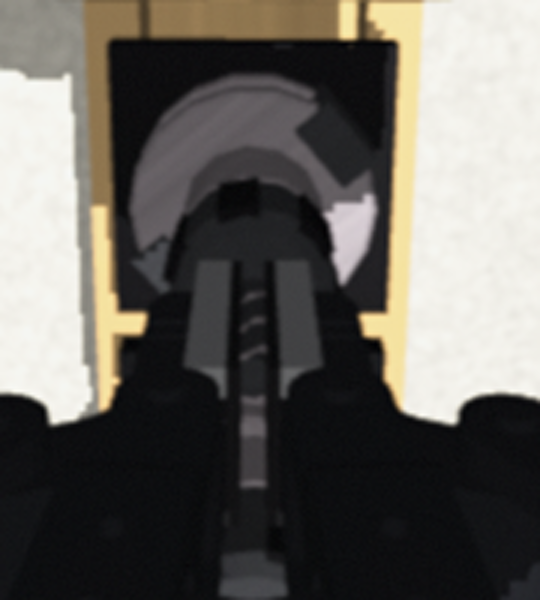

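```bash
python3 - <<'E'
from h import *
np.set_printoptions(precision=3,suppress=True)
for f in('w1','w2'):
    z=np.load('pics/'+f+'.npz');s=dict(ee_pos=z['pos'],tool_rot=z['rot']);P=cloud('wrist',z['d'],s)
    M=R.from_rotvec(z['rot']).as_matrix();Q=(P-z['pos'])@M
    m=(z['d']>0)&(abs(Q[...,0])<.016)&(abs(Q[...,1])<.06)&(Q[...,2]<.015)
    q=Q[m];print(f,m.sum());k=np.argsort(-q[:,2])[:2000:130];print(q[k]*1000)
    h=np.histogram(q[:,2],np.arange(-.15,.02,.01));print(h[0])
E
```

```text
w1 34169
[[ -5.517 -42.291 -36.37 ]
 [ -1.83   43.608 -39.471]
 [-10.124 -42.16  -41.067]
 [-11.235 -41.852 -42.413]
 [ -0.575 -41.934 -43.533]
 [ -9.26  -41.843 -44.776]
 [  9.203 -44.075 -45.78 ]
 [  9.224  45.001 -46.674]
 [  9.323  48.999 -47.747]
 [ -6.859 -42.137 -48.586]
 [ -7.705 -41.943 -49.434]
 [  5.453  55.875 -50.329]
 [ -6.111  43.7   -51.165]
 [ -4.672 -42.058 -52.059]
 [  1.562 -42.035 -52.877]
 [  9.705 -45.583 -53.71 ]]
[    0     0    18  6826 11010  5046  4801  1494  1910  1673  1218   173
     0     0     0     0]
w2 51046
[[ 13.021   6.066  14.978]
 [ 10.673  -8.242   8.96 ]
 [ 13.741   3.006   3.008]
 [ 11.593  -7.611  -4.199]
 [  7.128 -12.627  -8.692]
 [ 11.77    8.35  -12.437]
 [ 11.506   7.7   -16.051]
 [ 12.181  -3.072 -17.884]
 [  0.33   13.165 -18.451]
 [ 10.006   7.597 -18.951]
 [  3.966 -10.4   -19.498]
 [  5.232 -12.767 -20.006]
 [  9.043   7.546 -20.44 ]
 [  7.131   1.297 -20.818]
 [  2.912   1.292 -24.184]
 [  9.319  -5.485 -30.815]]
[    0     0     9  8910 14211 10438  6721  5082  1570   709   871   606
   490   866   238   220]
```

The fingers closed on the drill bit above the chuck. The depth data puts the open fingertips about 35 mm farther back than stated, so grips need TCP z ≈ 0.097. I'll open and go down.

```bash
python3 -m handwheel '[[[0,0,0],[0,0,0],1],[[0,0,0],[0,0,0],1],[[0,0,0],[0,0,0],1],[[0,0,0],[0,0,0],1],[[0,0,0],[0,0,0],1],[[0,0,0],[0,0,0],1],[[0,0,0],[0,0,0],1],[[0,0,0],[0,0,0],1]]' 60
python3 -m handwheel '[[[0,0,0.009],[0,0,0],1],[[0,0,0.009],[0,0,0],1],[[0,0,0.009],[0,0,0],1],[[0,0,0.008],[0,0,0],1],[[0,0,0],[0,0,0],1],[[0,0,0],[0,0,0],0],[[0,0,0],[0,0,0],0],[[0,0,0],[0,0,0],0]]' 60
python3 -m handwheel '[[[0,0,0],[0,0,0],0],[[0,0,0],[0,0,0],0],[[0,0,0],[0,0,0],0],[[0,0,0],[0,0,0],0],[[0,0,0],[0,0,0],0],[[0,0,0],[0,0,0],0],[[0,0,0],[0,0,0],0],[[0,0,0],[0,0,0],0]]' 80
```

```text
time_s: 6.65
ee_pos: [0.4676, 0.1099, 0.1319]
tool_rot: [2.178, 2.264, -0.0]
ft_force: [1.0, 0.1, 0.5]
finger_gap: 0.0856
finger_force: 0.0
time_s: 7.45
ee_pos: [0.4679, 0.1099, 0.0972]
tool_rot: [2.177, 2.264, 0.001]
ft_force: [0.3, 0.2, 0.4]
finger_gap: 0.0439
finger_force: 0.0
time_s: 8.25
ee_pos: [0.4678, 0.1099, 0.0975]
tool_rot: [2.177, 2.264, 0.001]
ft_force: [-1.8, -0.7, 5.6]
finger_gap: 0.0264
finger_force: 78.3
```

```bash
sed -i 's/(.631,.096)/(.6262,.0885)/; s/<.028/<.024/; s/\*.028/*.024/' meas.py; python3 -c "
from meas import *;measure('w1')"
python3 -m handwheel '[[[0,0,-0.012],[0,0,0],0],[[0,0,-0.016],[0,0,0],0],[[0,0,-0.016],[0,0,0],0],[[0,0,-0.016],[0,0,0],0],[[0,0,-0.02],[0,0,0],0],[[0,0,-0.02],[0,0,0],0],[[0,0,-0.02],[0,0,0],0],[[0,0,0],[0,0,0],0]]'
python3 -c "
from h import *
s=robot.sense();M=R.from_rotvec(s['tool_rot']).as_matrix();print(s['ee_pos'],M.T@(np.array([.6257,.0875,s['ee_pos'][2]])-s['ee_pos']))
p,d,s=snap('wrist','w3.png')"
```

```text
bench z -0.0007745272112325008
hole ((0.6249554753303528, 0.08725781738758087), 0.01739838905632496) mean [0.625  0.0874] r_area 0.01700968050167994
hole ((0.6318452954292297, 0.015732062980532646), 0.017441460862755775) mean [0.6316 0.016 ] r_area 0.01706139602573741
hole ((0.6444114446640015, -0.12536920607089996), 0.01721516065299511) mean [ 0.6442 -0.1252] r_area 0.01628255186778482
face ((0.47315293550491333, -0.033850304782390594), 0.026046456769108772) z 0.1568277662433996 bbox mid [ 0.4733 -0.0342]
end ((0.4708348214626312, 0.037156976759433746), 0.021864570677280426) z 0.1522157989584254 bbox mid [0.471  0.0376]
drill ((0.46813783049583435, 0.11004658043384552), 0.0149080166593194) z 0.1517046823366749 bbox mid [0.468  0.1097]
time_s: 9.05
ee_pos: [0.4687, 0.1106, 0.2195]
tool_rot: [2.176, 2.263, 0.005]
ft_force: [-0.2, 0.8, -3.8]
finger_gap: 0.0257
finger_force: 79.1
[0.46872365 0.1105562  0.21949184] [-0.02916637  0.15595546  0.00061663]
```

View pics/w3.png

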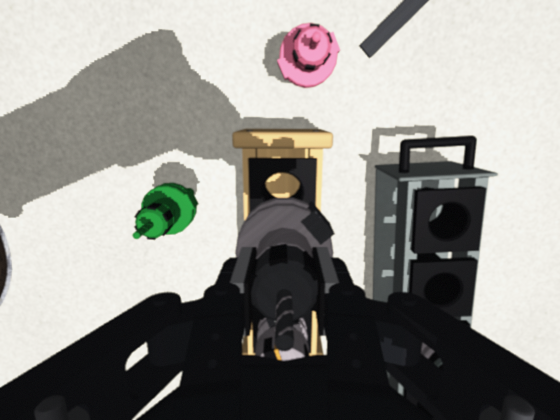

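The drill is held on its chuck and clear of the stand. The carrier's leftmost hole is visible at (450,222).

```bash
python3 -c "
from meas import *;measure('w3')" | head -3
python3 -m handwheel '[[[-0.005,0.0252,0],[0,0,0],0],[[-0.005,0.0252,0],[0,0,0],0],[[-0.005,0.0252,0],[0,0,0],0],[[-0.005,0.0252,0],[0,0,0],0],[[-0.005,0.0252,0],[0,0,0],0],[[-0.005,0.0252,0],[0,0,0],0],[[0,0,0],[0,0,0],0],[[0,0,0],[0,0,0],0]]'
python3 -c "
from h import *
s=robot.sense();M=R.from_rotvec(s['tool_rot']).as_matrix();print(s['ee_pos'],M.T@(np.array([.6254,.0875,.0975])-s['ee_pos']),M[:,2])"
```

```text
bench z 0.0828300218278244
hole ((0.6236128807067871, 0.08926990628242493), 0.01747196353971958) mean [0.6237 0.0893] r_area 0.016750911642271927
hole ((0.6303339600563049, 0.018652675673365593), 0.01755492016673088) mean [0.6302 0.0189] r_area 0.01674837803995202
time_s: 9.9
ee_pos: [0.6191, 0.0856, 0.215]
tool_rot: [-2.176, -2.263, 0.003]
ft_force: [-0.5, -0.1, -3.9]
finger_gap: 0.0263
finger_force: 79.7
[0.61905697 0.0856405  0.2149671 ] [0.00160132 0.0067742  0.11744682] [-3.09691510e-03 -3.49190323e-05 -9.99995204e-01]
  return _methods._mean(a, axis=axis, dtype=dtype,
  ret = ret.dtype.type(ret / rcount)
Traceback (most recent call last):
  File "meas.py", line 15, in measure
    q=P[m][:,:2].astype(np.float32);print(n,cv2.minEnclosingCircle(q),'z',np.median(P[m][:,2]),'bbox mid',(q.min(0)+q.max(0))/2)
                                                                                                           ~~~~~^^^
ValueError: zero-size array to reduction operation minimum which has no identity
```

```bash
python3 -m handwheel '[[[0.002,0.006,0],[0,0,0],0],[[0,0,0.02],[0,0,0],0],[[0,0,0.02],[0,0,0],0],[[0,0,0.02],[0,0,0],0],[[0,0,0.015],[0,0,0],0],[[0,0,0.012],[0,0,0],0],[[0,0,0],[0,0,0],0],[[0,0,0],[0,0,0],0]]'
python3 -c "
from h import *
s=robot.sense();M=R.from_rotvec(s['tool_rot']).as_matrix();print(s['ee_pos'],M.T@(np.array([.6245,.0882,.0975])-s['ee_pos']),s['wrist_torque'])"
```

```text
time_s: 10.7
ee_pos: [0.626, 0.0883, 0.1303]
tool_rot: [2.177, 2.264, 0.001]
ft_force: [-0.4, -1.0, -3.5]
finger_gap: 0.0261
finger_force: 80.0
[0.6259649  0.08828246 0.13033509] [-3.02351755e-05 -1.48050493e-03  3.28344815e-02] [ 0.01224344  0.0116232  -0.00074785]
```

```bash
python3 -m handwheel '[[[0,-0.001,0.007],[0,0,0],0],[[0,0,0.007],[0,0,0],0],[[0,0,0.006],[0,0,0],0],[[0,0,0.005],[0,0,0],0],[[0,0,0.004],[0,0,0],0],[[0,0,0.002],[0,0,0],0],[[0,0,0],[0,0,0],0],[[0,0,0],[0,0,0],0]]'
```

```text
time_s: 11.5
ee_pos: [0.6249, 0.0881, 0.099]
tool_rot: [2.178, 2.264, 0.0]
ft_force: [0.1, 0.1, -4.8]
finger_gap: 0.0257
finger_force: 80.0
```

```bash
python3 -m handwheel '[[[0,0,0.001],[0,0,0],0],[[0,0,0.001],[0,0,0],0],[[0,0,0.001],[0,0,0],0],[[0,0,0],[0,0,0],0],[[0,0,0],[0,0,0],0],[[0,0,0],[0,0,0],0],[[0,0,0],[0,0,0],0],[[0,0,0],[0,0,0],0]]'
```

```text
time_s: 12.3
ee_pos: [0.6251, 0.0881, 0.0976]
tool_rot: [2.177, 2.263, 0.001]
ft_force: [-4.7, -1.0, 8.9]
finger_gap: 0.0261
finger_force: 81.5
```

```bash
python3 -m handwheel '[[[0,0,0],[0,0,0],0.5],[[0,0,0],[0,0,0],1],[[0,0,0],[0,0,0],1],[[0,0,0],[0,0,0],1],[[0,0,0],[0,0,0],1],[[0,0,0],[0,0,0],1],[[0,0,0],[0,0,0],1],[[0,0,0],[0,0,0],1]]'
python3 -m handwheel '[[[0,0,-0.01],[0,0,0],1],[[0,0,-0.025],[0,0,0],1],[[0,0,-0.03],[0,0,0],1],[[0,0,-0.03],[0,0,0],1],[[0,0,-0.03],[0,0,0],1],[[0,0,-0.03],[0,0,0],1],[[0,0,0],[0,0,0],1],[[0,0,0],[0,0,0],1]]'
python3 -m handwheel '[[[-0.0075,-0.026,0],[0,0,0],1],[[-0.0075,-0.026,0],[0,0,0],1],[[-0.0075,-0.026,0],[0,0,0],1],[[-0.0075,-0.026,0],[0,0,0],1],[[-0.0075,-0.026,0],[0,0,0],1],[[-0.0075,-0.026,0],[0,0,0],1],[[0,0,0],[0,0,0],1],[[0,0,0],[0,0,0],1]]'
python3 -c "
from h import *
p,d,s=snap('wrist','w4.png')
s=robot.sense();M=R.from_rotvec(s['tool_rot']).as_matrix();print(s['ee_pos'],M.T@(np.array([.4708,.0375,.0975])-s['ee_pos']))
import meas;meas.measure('w4')"
```

```text
time_s: 13.1
ee_pos: [0.6248, 0.0879, 0.0959]
tool_rot: [-2.178, -2.264, 0.0]
ft_force: [-0.6, 0.3, 0.6]
finger_gap: 0.0856
finger_force: 0.0
time_s: 13.9
ee_pos: [0.625, 0.0882, 0.2521]
tool_rot: [2.177, 2.263, 0.002]
ft_force: [-1.3, 0.6, -0.9]
finger_gap: 0.0851
finger_force: 0.0
time_s: 14.7
ee_pos: [0.4702, 0.0364, 0.2505]
tool_rot: [2.179, 2.263, -0.001]
ft_force: [0.0, -0.7, -0.0]
finger_gap: 0.0857
finger_force: 0.0
[0.47082892 0.0367854  0.25060514] [7.22406431e-04 3.05724263e-05 1.53105098e-01]
bench z 0.08690228773600606
hole ((0.6306766271591187, 0.016657482832670212), 0.017490867525339127) mean [0.6304 0.0173] r_area 0.016756575313264847
face ((0.47285470366477966, -0.0340779647231102), 0.026281731203198433) z 0.15685244938201362 bbox mid [ 0.4733 -0.0337]
end ((0.47063976526260376, 0.03787717968225479), 0.02195972390472889) z 0.15222801613812814 bbox mid [0.4704 0.0381]
  return _methods._mean(a, axis=axis, dtype=dtype,
  ret = ret.dtype.type(ret / rcount)
Traceback (most recent call last):
  File "meas.py", line 15, in measure
    q=P[m][:,:2].astype(np.float32);print(n,cv2.minEnclosingCircle(q),'z',np.median(P[m][:,2]),'bbox mid',(q.min(0)+q.max(0))/2)
                                                                                                           ~~~~~^^^
ValueError: zero-size array to reduction operation minimum which has no identity
```

View pics/w4.png

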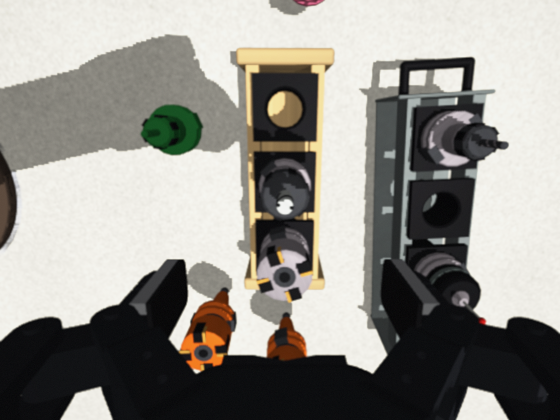

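The drill stands home in the leftmost pocket (445,135). The end mill is at (287,185), straight under the tool, and the next free hole is at (440,208).

```bash
python3 -m handwheel '[[[0.001,0,0.025],[0,0,0],1],[[0,0,0.028],[0,0,0],1],[[0,0,0.028],[0,0,0],1],[[0,0,0.026],[0,0,0],1],[[0,0,0.024],[0,0,0],1],[[0,0,0.022],[0,0,0],1],[[0,0,0],[0,0,0],1],[[0,0,0],[0,0,0],1]]' 80
python3 -m handwheel '[[[0,0,0],[0,0,0],0],[[0,0,0],[0,0,0],0],[[0,0,0],[0,0,0],0],[[0,0,0],[0,0,0],0],[[0,0,0],[0,0,0],0],[[0,0,0],[0,0,0],0],[[0,0,0],[0,0,0],0],[[0,0,0],[0,0,0],0]]' 80
```

```text
time_s: 15.55
ee_pos: [0.4709, 0.0386, 0.0978]
tool_rot: [-2.176, -2.264, 0.0]
ft_force: [0.5, 0.5, -0.8]
finger_gap: 0.0854
finger_force: 0.0
time_s: 16.35
ee_pos: [0.471, 0.0379, 0.099]
tool_rot: [2.177, 2.263, 0.001]
ft_force: [-3.5, -1.3, 8.7]
finger_gap: 0.0402
finger_force: 79.5
```

```bash
python3 -m handwheel '[[[0,0,-0.012],[0,0,0],0],[[0,0,-0.018],[0,0,0],0],[[0,0,-0.02],[0,0,0],0],[[0,0,-0.02],[0,0,0],0],[[0,0,-0.02],[0,0,0],0],[[0,0,-0.02],[0,0,0],0],[[0,0,-0.015],[0,0,0],0],[[0,0,0],[0,0,0],0]]'
python3 -m handwheel '[[[-0.0046,0.0265,0],[0,0,0],0],[[-0.0046,0.0265,0],[0,0,0],0],[[-0.0046,0.0265,0],[0,0,0],0],[[-0.0046,0.0265,0],[0,0,0],0],[[-0.0046,0.0265,0],[0,0,0],0],[[-0.0046,0.0265,0],[0,0,0],0],[[0,0,0],[0,0,0],0],[[0,0,0],[0,0,0],0]]'
python3 -c "
from h import *
s=robot.sense();M=R.from_rotvec(s['tool_rot']).as_matrix();print(s['ee_pos'],M.T@(np.array([.6312,.0167,.099])-s['ee_pos']))"
```

```text
time_s: 17.15
ee_pos: [0.4712, 0.0382, 0.2249]
tool_rot: [2.176, 2.263, 0.003]
ft_force: [0.6, 0.3, -6.9]
finger_gap: 0.0401
finger_force: 82.4
time_s: 17.95
ee_pos: [0.6297, 0.0165, 0.2211]
tool_rot: [-2.176, -2.262, 0.003]
ft_force: [-0.3, 0.3, -7.4]
finger_gap: 0.0399
finger_force: 83.5
[0.62974141 0.01647972 0.22109728] [1.03788474e-04 1.85835038e-03 1.22092000e-01]
```

```bash
python3 -m handwheel '[[[0,0.0015,0],[0,0,0],0],[[0,0,0.02],[0,0,0],0],[[0,0,0.022],[0,0,0],0],[[0,0,0.02],[0,0,0],0],[[0,0,0.015],[0,0,0],0],[[0,0,0.012],[0,0,0],0],[[0,0,0],[0,0,0],0],[[0,0,0],[0,0,0],0]]'
```

```text
time_s: 18.75
ee_pos: [0.6323, 0.0168, 0.1344]
tool_rot: [2.177, 2.264, 0.001]
ft_force: [1.0, 0.9, -7.5]
finger_gap: 0.0401
finger_force: 83.6
```

```bash
python3 -m handwheel '[[[0,-0.001,0.007],[0,0,0],0],[[0,0,0.007],[0,0,0],0],[[0,0,0.007],[0,0,0],0],[[0,0,0.005],[0,0,0],0],[[0,0,0.004],[0,0,0],0],[[0,0,0.003],[0,0,0],0],[[0,0,0],[0,0,0],0],[[0,0,0],[0,0,0],0]]'
```

```text
time_s: 19.55
ee_pos: [0.6312, 0.0166, 0.101]
tool_rot: [2.178, 2.264, 0.0]
ft_force: [0.4, 0.1, -6.5]
finger_gap: 0.0403
finger_force: 83.6
```

```bash
python3 -m handwheel '[[[0,0,0.001],[0,0,0],0],[[0,0,0.001],[0,0,0],0],[[0,0,0.001],[0,0,0],0],[[0,0,0.001],[0,0,0],0],[[0,0,0],[0,0,0],0],[[0,0,0],[0,0,0],0],[[0,0,0],[0,0,0],0],[[0,0,0],[0,0,0],0]]'
```

```text
time_s: 20.35
ee_pos: [0.6313, 0.0166, 0.0991]
tool_rot: [2.177, 2.263, 0.001]
ft_force: [-6.9, -2.0, 12.1]
finger_gap: 0.04
finger_force: 86.2
```

```bash
python3 -m handwheel '[[[0,0,0],[0,0,0],0.7],[[0,0,0],[0,0,0],1],[[0,0,0],[0,0,0],1],[[0,0,0],[0,0,0],1],[[0,0,0],[0,0,0],1],[[0,0,0],[0,0,0],1],[[0,0,0],[0,0,0],1],[[0,0,0],[0,0,0],1]]'
python3 -m handwheel '[[[0,0,-0.01],[0,0,0],1],[[0,0,-0.025],[0,0,0],1],[[0,0,-0.03],[0,0,0],1],[[0,0,-0.03],[0,0,0],1],[[0,0,-0.03],[0,0,0],1],[[0,0,-0.03],[0,0,0],1],[[0,0,0],[0,0,0],1],[[0,0,0],[0,0,0],1]]'
python3 -m handwheel '[[[-0.0074,-0.0265,0],[0,0,0],1],[[-0.0074,-0.0265,0],[0,0,0],1],[[-0.0074,-0.0265,0],[0,0,0],1],[[-0.0074,-0.0265,0],[0,0,0],1],[[-0.0074,-0.0265,0],[0,0,0],1],[[-0.0074,-0.0265,0],[0,0,0],1],[[0,0,0],[0,0,0],1],[[0,0,0],[0,0,0],1]]'
python3 -c "
from h import *
p,d,s=snap('wrist','w5.png')
s=robot.sense();M=R.from_rotvec(s['tool_rot']).as_matrix();print(s['ee_pos'],M.T@(np.array([.473,-.034,.0975])-s['ee_pos']))
import meas;meas.measure('w5')" 2>/dev/null
```

```text
time_s: 21.15
ee_pos: [0.631, 0.0166, 0.0968]
tool_rot: [-2.178, -2.264, 0.0]
ft_force: [-0.6, -0.3, -1.0]
finger_gap: 0.0854
finger_force: 0.0
time_s: 21.95
ee_pos: [0.6313, 0.0168, 0.2531]
tool_rot: [2.177, 2.263, 0.002]
ft_force: [0.4, 0.3, -0.3]
finger_gap: 0.0855
finger_force: 0.0
time_s: 22.75
ee_pos: [0.4734, -0.0345, 0.2515]
tool_rot: [-2.179, -2.263, 0.001]
ft_force: [0.5, -0.1, -0.2]
finger_gap: 0.0855
finger_force: 0.0
[ 0.47404962 -0.03405345  0.25159975] [ 8.21156798e-05 -1.01004018e-03  1.54099998e-01]
bench z 0.08690188001631868
hole ((0.6435866951942444, -0.12436504662036896), 0.016969207674264908) mean [ 0.6442 -0.1236] r_area 0.015876116144378234
face ((0.47314465045928955, -0.03387271985411644), 0.026201754808425903) z 0.15676635606742512 bbox mid [ 0.4732 -0.0341]
```

View pics/w5.png

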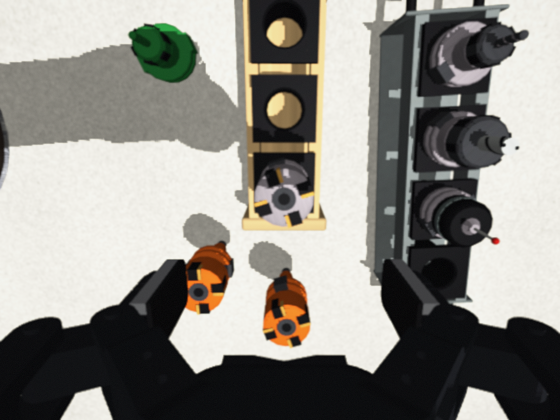

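The drill (470,45) and end mill (460,135) are home, the probe (460,215) is untouched, and the last free hole is at (437,270). The orange look-alikes at (200,290) and (287,325) are near the face mill, so I'll check the clearance before descending.

```bash
python3 -c "
from h import *
for f in('w1','w5'):
    z=np.load('pics/'+f+'.npz');s=dict(ee_pos=z['pos'],tool_rot=z['rot']);P=cloud('wrist',z['d'],s)
    hsv=cv2.cvtColor(z['p'],cv2.COLOR_RGB2HSV);m=((hsv[...,0]<16)&(hsv[...,1]>170)&(hsv[...,2]>90)).astype(np.uint8)
    n,l,st,c=cv2.connectedComponentsWithStats(m)
    for k in range(1,n):
        if st[k,4]>100: q=P[l==k];q=q[(q[:,2]>-.01)];t=q[q[:,2]>np.percentile(q[:,2],97)-.01];print(f,st[k],np.percentile(q,1,0).round(3),np.percentile(q,99,0).round(3),t.mean(0).round(3))
"
```

```text
w1 [191 236  28  14 218] [ 0.385 -0.133  0.067] [0.488 0.026 0.448] [ 0.403 -0.107  0.127]
w1 [180 249  32  35 475] [ 0.379 -0.162  0.123] [ 0.463 -0.006  0.39 ] [ 0.465 -0.006  0.397]
w1 [265 261  14  19 128] [ 0.485 -0.175  0.069] [ 0.505 -0.154  0.098] [ 0.491 -0.156  0.097]
w1 [245 277  34  34 547] [ 0.461 -0.201  0.122] [ 0.504 -0.041  0.339] [ 0.483 -0.173  0.132]
w5 [ 185  245   46   66 1414] [ 0.379 -0.159  0.067] [ 0.432 -0.047  0.289] [ 0.401 -0.134  0.132]
w5 [ 264  277   45   68 1436] [ 0.46  -0.197  0.07 ] [ 0.504 -0.152  0.129] [ 0.482 -0.172  0.129]
```

```bash
python3 -m handwheel '[[[0,-0.001,0.025],[0,0,0],1],[[0,0,0.028],[0,0,0],1],[[0,0,0.028],[0,0,0],1],[[0,0,0.026],[0,0,0],1],[[0,0,0.024],[0,0,0],1],[[0,0,0.023],[0,0,0],1],[[0,0,0],[0,0,0],1],[[0,0,0],[0,0,0],1]]' 90
python3 -m handwheel '[[[0,0,0],[0,0,0],0],[[0,0,0],[0,0,0],0],[[0,0,0],[0,0,0],0],[[0,0,0],[0,0,0],0],[[0,0,0],[0,0,0],0],[[0,0,0],[0,0,0],0],[[0,0,0],[0,0,0],0],[[0,0,0],[0,0,0],0]]' 90
```

```text
time_s: 23.6
ee_pos: [0.4733, -0.0333, 0.0978]
tool_rot: [-2.176, -2.264, 0.0]
ft_force: [0.6, -1.0, 1.1]
finger_gap: 0.0853
finger_force: 0.0
time_s: 24.4
ee_pos: [0.4735, -0.0341, 0.0991]
tool_rot: [2.177, 2.263, 0.001]
ft_force: [-2.0, -0.7, 8.2]
finger_gap: 0.0483
finger_force: 91.5
```

```bash
python3 -m handwheel '[[[0,0,-0.012],[0,0,0],0],[[0,0,-0.018],[0,0,0],0],[[0,0,-0.022],[0,0,0],0],[[0,0,-0.024],[0,0,0],0],[[0,0,-0.024],[0,0,0],0],[[0,0,-0.024],[0,0,0],0],[[0,0,-0.02],[0,0,0],0],[[0,0,0],[0,0,0],0]]'
python3 -m handwheel '[[[-0.02,0,0],[0,0,0],0],[[-0.026,0,0],[0,0,0],0],[[-0.026,0,0],[0,0,0],0],[[-0.0266,0,0],[0,0,0],0],[[0,0.02,0],[0,0,0],0],[[0,0.025,0],[0,0,0],0],[[0,0.025,0],[0,0,0],0],[[0,0.025,0],[0,0,0],0]]'
python3 -m handwheel '[[[0,0.025,0],[0,0,0],0],[[0,0.025,0],[0,0,0],0],[[0,0.022,0],[0,0,0],0],[[0,0,0],[0,0,0],0],[[0,0,0],[0,0,0],0],[[0,0,0],[0,0,0],0],[[0,0,0],[0,0,0],0],[[0,0,0],[0,0,0],0]]'
python3 -c "
from h import *
p,d,s=snap('scene','s6.png')
s=robot.sense();M=R.from_rotvec(s['tool_rot']).as_matrix();print(s['ee_pos'],M.T@(np.array([.644,-.126,.099])-s['ee_pos']))
cv2.imwrite('pics/c6.png',cv2.resize(p[100:400,150:430],(746,600-1))[:,:,::-1])"
```

```text
time_s: 25.2
ee_pos: [0.474, -0.0338, 0.2446]
tool_rot: [2.175, 2.262, 0.004]
ft_force: [0.8, 0.5, -5.6]
finger_gap: 0.0477
finger_force: 94.2
time_s: 26.0
ee_pos: [0.5715, -0.129, 0.2403]
tool_rot: [-2.177, -2.263, 0.002]
ft_force: [0.7, -0.5, -7.2]
finger_gap: 0.0479
finger_force: 94.8
time_s: 26.8
ee_pos: [0.6431, -0.1263, 0.2421]
tool_rot: [2.178, 2.264, -0.001]
ft_force: [0.8, -0.4, -6.8]
finger_gap: 0.048
finger_force: 95.7
[ 0.64323561 -0.12633556  0.24211916] [0.0003673  0.00076382 0.14311909]
```

View pics/c6.png

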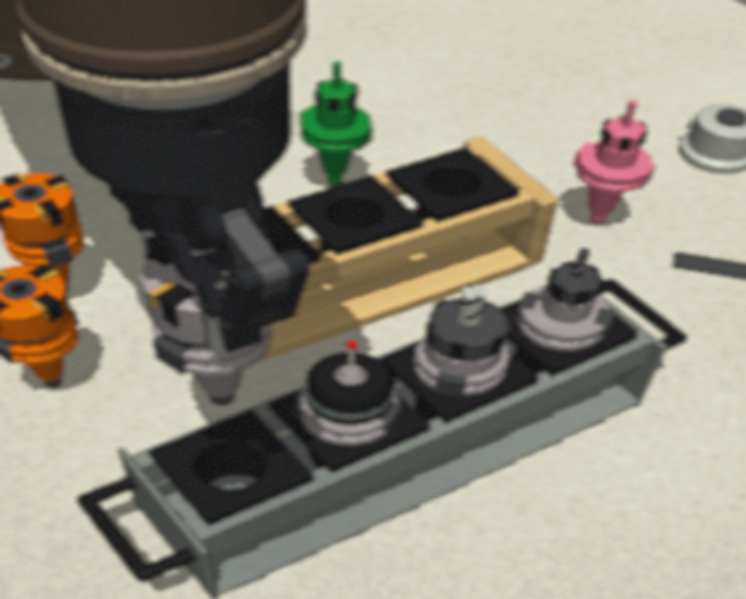

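The face mill hangs upright above the last hole (crop 230,465). The end mill and drill are home and the probe stands. I'll lower it to just inside the hole.

```bash
python3 -m handwheel '[[[0,0,0.018],[0,0,0],0],[[0,0,0.022],[0,0,0],0],[[0,0,0.022],[0,0,0],0],[[0,0,0.018],[0,0,0],0],[[0,0,0.015],[0,0,0],0],[[0,0,0.012],[0,0,0],0],[[0,0,0],[0,0,0],0],[[0,0,0],[0,0,0],0]]'
```

```text
time_s: 27.65
ee_pos: [0.6439, -0.126, 0.1354]
tool_rot: [2.177, 2.264, 0.001]
ft_force: [-0.7, -0.7, -6.5]
finger_gap: 0.0479
finger_force: 95.6
```

```bash
python3 -m handwheel '[[[0,0,0.007],[0,0,0],0],[[0,0,0.007],[0,0,0],0],[[0,0,0.007],[0,0,0],0],[[0,0,0.006],[0,0,0],0],[[0,0,0.004],[0,0,0],0],[[0,0,0.003],[0,0,0],0],[[0,0,0],[0,0,0],0],[[0,0,0],[0,0,0],0]]'
```

```text
time_s: 28.45
ee_pos: [0.6438, -0.126, 0.101]
tool_rot: [2.178, 2.264, 0.0]
ft_force: [-1.0, 0.1, -6.9]
finger_gap: 0.0479
finger_force: 95.6
```

```bash
python3 -m handwheel '[[[0,0,0.001],[0,0,0],0],[[0,0,0.001],[0,0,0],0],[[0,0,0.001],[0,0,0],0],[[0,0,0.001],[0,0,0],0],[[0,0,0],[0,0,0],0],[[0,0,0],[0,0,0],0],[[0,0,0],[0,0,0],0],[[0,0,0],[0,0,0],0]]'
```

```text
time_s: 29.25
ee_pos: [0.6439, -0.126, 0.0993]
tool_rot: [2.177, 2.263, 0.0]
ft_force: [-7.4, -0.1, 12.7]
finger_gap: 0.0479
finger_force: 97.3
```

Contact force confirms it is seated, so I'll release, rise and check.

```bash
python3 -m handwheel '[[[0,0,0],[0,0,0],0.8],[[0,0,0],[0,0,0],1],[[0,0,0],[0,0,0],1],[[0,0,0],[0,0,0],1],[[0,0,0],[0,0,0],1],[[0,0,0],[0,0,0],1],[[0,0,0],[0,0,0],1],[[0,0,0],[0,0,0],1]]'
python3 -m handwheel '[[[0,0,-0.01],[0,0,0],1],[[0,0,-0.025],[0,0,0],1],[[0,0,-0.03],[0,0,0],1],[[0,0,-0.03],[0,0,0],1],[[0,0,-0.03],[0,0,0],1],[[0,0,-0.03],[0,0,0],1],[[0,0,-0.03],[0,0,0],1],[[0,0,0],[0,0,0],1]]'
python3 -m handwheel '[[[0,-0.025,-0.01],[0,0,0],1],[[0,-0.025,-0.01],[0,0,0],1],[[0,-0.025,-0.01],[0,0,0],1],[[0,-0.025,-0.01],[0,0,0],1],[[0,-0.025,-0.01],[0,0,0],1],[[0,-0.025,-0.01],[0,0,0],1],[[0,0,0],[0,0,0],1],[[0,0,0],[0,0,0],1]]'
python3 -c "
from h import *
p,d,s=snap('scene','s7.png');P=cloud('scene',d)
for n,c,h in(('drill',(.625,.088),.153),('end',(.6313,.0166),.153),('probe',(.6376,-.0545),.145),('face',(.644,-.126),.157)):
    m=(np.hypot(P[...,0]-c[0],P[...,1]-c[1])<.03)&(abs(P[...,2]-h)<.006);q=P[m];print(n,len(q),np.median(q[:,2]),(q.min(0)+q.max(0))[:2]/2)
cv2.imwrite('pics/c7.png',cv2.resize(p[100:400,150:430],(746,599))[:,:,::-1])"
```

```text
time_s: 30.05
ee_pos: [0.6436, -0.126, 0.0969]
tool_rot: [2.178, 2.264, -0.0]
ft_force: [0.4, -1.0, -0.3]
finger_gap: 0.0851
finger_force: 0.0
time_s: 30.85
ee_pos: [0.6457, -0.1255, 0.2876]
tool_rot: [2.173, 2.26, 0.008]
ft_force: [0.1, 0.4, -0.3]
finger_gap: 0.085
finger_force: 0.0
time_s: 31.65
ee_pos: [0.4937, -0.1321, 0.3423]
tool_rot: [2.177, 2.263, 0.0]
ft_force: [-0.3, 0.6, -0.1]
finger_gap: 0.0856
finger_force: 0.0
drill 258 0.15203080772475136 [0.62447707 0.08934346]
end 541 0.1524452508756421 [0.63077058 0.01749633]
probe 709 0.144500321703943 [ 0.63846345 -0.05535705]
face 1141 0.157148206397828 [ 0.64333016 -0.12395643]
```

View pics/c7.png

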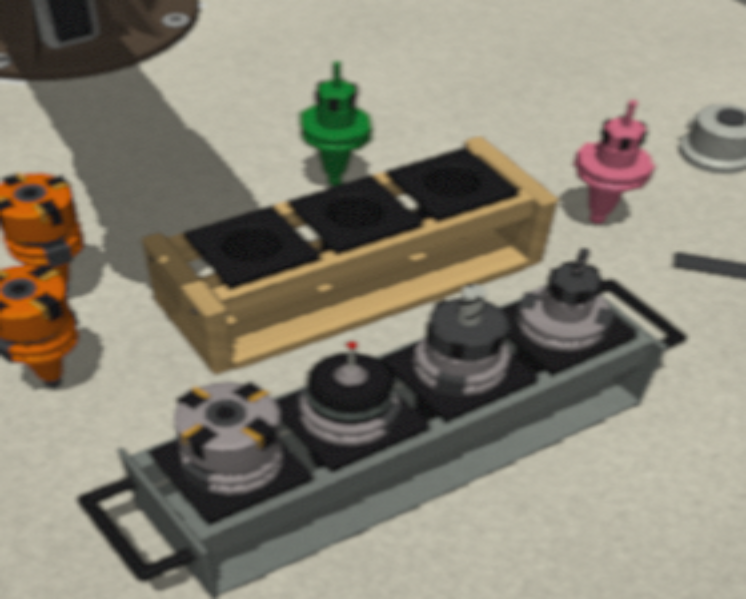

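All three cutters are home at the expected heights, in the same order as in the stand, and the probe is in place.

```bash
python3 -c "
from workcell import order;print(order.finish_job())"
```

```text
the job is handed in; nothing more can be done
None
```

I handed the job in at about 32 s: drill, end mill and face mill sit fully home in the carrier in stand order with the probe left in place; the first close pinched the drill bit above its chuck (fingertips sat about 35 mm further back than stated), so I reopened and regripped lower before lifting.

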